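# Set up the bottle cutter: lock the back stop and lay the bottle on the rollers

### The arm

A 6-joint arm with a two-finger parallel gripper is mounted at the origin on the work surface. World frame = base frame: x ahead of the robot, y to its left, z up, the work surface at z = 0. Lengths are in m, angles in rad, forces in N, time in s.
With the tool pointing down it reaches from about 0.3 to 0.875 m from the base axis. Payload 6.4 kg.
Tool frame: the origin (TCP) lies between the finger pads; the fingertips stand bot.finger_overhang ahead of it and the grasp point (between the pads) is the TCP (bot.finger_overhang is the distance from the TCP to the fingertips, in m); z points along the fingers, y is the line along which they close (so a half turn about z gives the same grasp; the last joint's range is limited). The gripper opens to 85 mm and grips with 20 to 120 N. Pads are 22 mm wide; open, the fingers measure 114 mm over their backs; the gripper's body (76 mm by 85 mm) begins 54 mm behind the grasp point. The pads swing forward as they close: fully open they stand 13 mm farther back than shut.
Start: joints at [-1.351, 0.181, 1.607, -0, 1.354, -0.206], TCP at [0.238, -0.524, 0.25] pointing down, gripper open.
Joint ranges: [-2.99, 2.99], [-0.89, 2.07], [0.3, 2.58], [-1.14, 4.28], [0, 2.63], [-3.12, 3.12]. Speed limits (rad/s): [2.57, 2.57, 3.01, 3.14, 3.14, 3.14].

### API

Orientations are given as a unit quaternion [x, y, z, w].
In Python, from rig import state, vision, ticket, bot gives the robot as it stands.
- The arm moves only by the tool send_rows, never from a script. Its argument "targets" is a list of rows, each an object with "dp": the shift along the tool's x, y, z in mm, a list of three; "roll": the turn about the tool's z in rad. In form: [{"dp": [dx, dy, dz], "roll": roll}, ...]. A call has 1 to 20 rows; each row shifts and turns the commanded pose from where the row before left it, along the tool's axes as they then stand; what a row does not reach is not made up. A row lasts 1/8 s, in which the tool goes at most 62.5 mm and 10.7 degrees, less where a joint would pass 70% of its speed; a pose out of reach is approached as far as the arm can. A call is refused whole if a number of a shift passes 62.5 or a number of a turn 0.188, either way. A call with a gripper value outside its range is refused whole. "hand" is the opening, from 0 (shut) to 1 (fully open), set as the call begins (left out, the last holds). The fingers move at their own pace and stop on an object; the grip force is fixed at half the most. Time passes only in rows, so rows that do not move let the fingers close. It gives the time, the measured TCP pose, the force, the opening and the grip force at its end, in the units of the state.
- state(): the state, without advancing time (a new reading comes with each control period).
- vision.snapshot(name): name is "side" or "top" or "wrist"; returns (picture, depth): 480x640x3 uint8, red, green, blue; 480x640 float32, m along the optical axis (not along the pixel's ray), 0 where there is no reading.
- vision.get_calibration(name): a dict with "camera_matrix" (3x3 intrinsics, pixels), "k1" (the pictures are not rectified: a ray, as slopes to the right and down, at radius r is drawn at 1 + k1 r^2 times it, then the intrinsics apply), "rvec" (rotation vector, rad) and "tvec" (3), from world to camera coordinates, as OpenCV has them; the wrist camera has in their place "mount" (4x4, takes a point from camera to tool coordinates, whose origin is the TCP and whose axes are the flange's). Camera axes: x right, y down, z forward; pixel columns grow to the right and rows downward; lengths in m; the calibration is good to about 2 mm. A picture is of the moment at which its call begins: read the wrist's pose just before it. get_calibration takes no time and is no camera call.
- ticket.hand_in(): hands the job in; it is judged then, once.
The state is a dict: "t": time; "joint_positions": joint angles; "joint_velocities": joint speeds; "joint_torque": joint torques, N m; "tool_pos": TCP position; "ee_rot": TCP orientation; "contact_force": force on the tool from outside, world axes, zero at the start; "moment": the same for the moment, N m; "gripper_width": finger opening in m; "finger_force": force on a finger pad.
Only numpy, scipy, OpenCV 4.12 (cv2) and the standard library are available. Lean on these libraries where they do the work, as an engineer would, in place of code of your own. Each camera call takes 0.05 s, during which the arm holds its last target. There are 200 camera calls.

### The job

Get the bottle cutter ready for scoring: drop the aluminium back stop, foot down, into the middle of the three slots in the cutter's top plate and twist it a quarter turn, so that its foot locks under the plate. Lay the empty bottle that stands on the table gently on its side on the cutter's rubber rollers, its base close up against the post of the stop and its neck pointing away from it. Leave the jar, the circle cutter and the soldering iron stand where they are.

Things in the scene. Friction and masses are not known exactly. Their poses are not given: they have to be found in the camera images.
- cutter: Bottle cutter, fixed: steel plate on two aluminium side rails, 245 long (x -110 to +135), 96 wide, plate top 40 high. Origin on the table, on its centre line; z up, x along the plate, towards the end with the three slots. Rubber rollers (tops 72 high) and their grey brackets stand on the other part; nothing else rises above 66.
- slot_middle (a point): Centre of the mouth of the middle slot, in the plate's top face (cutter x = +80). Axes as the cutter's. The three equal slots lie 28 apart (cutter x = 52, 80, 108); each is 16 along x and 38 along y, cut through the 6 thick plate, hollow below for over 20.
- cradle (a point): Point 94 above the table over the cutter's origin: the axis of the bottle, laid on the rollers, passes through it along the cutter's x. Axes as the cutter's. Four free-turning rubber rollers, radius 10, 14 wide, at x = -48 and +26, y = +-24, axes 62 above the table.
- stop: Back stop, one rigid loose piece, about 300 g. Origin on its axis at the underside of the collar, z up. Below it a 12 diameter stem and a T foot 32 (x) by 12 (y), 9 to 17 down; above it the collar, 44 diameter, 6 thick, and a post, 32 diameter, up to 62. It enters a slot with its x along the slot (cutter's y) until the collar sits on the plate; turned 90 degrees either way it is locked.
- stop_head (a point): Middle of the stop's flat-sided head, for gripping, 79 above the stop's origin: 32 along the stop's x, 14 thick along its y, 34 high (from 62 to 96 above the origin). Axes as the stop's.
- block: Beech parking block, fixed, 110 (x) by 90 (y), 45 high, origin centre of its underside. The stop starts in its slot: collar on the block's top, stop's x along the block's x, loose, to be lifted straight up (17 clears it).
- bottle: Empty green glass bottle, upright at the start, about 260 g, 190 tall. Origin: centre of its base; z runs to the mouth. Round body 60 diameter up to 122, shoulder to 150, neck 28 diameter (lip 31) to 190; centre of mass about 77 from the base. Lying against the stop in the middle slot, its base is at about x = +64 of the cutter.
- bottle_mouth (a point): Centre of the bottle's mouth, 190 from its base.
- iron_stand: Bystander: brass soldering iron stand, base 100 by 75, 130 high; origin centre of underside.
- circle_cutter: Bystander: steel circle cutter on a round rubber suction base of 72 diameter, 68 high, with an arm reaching 140 along its x; origin centre of the base's underside.
- jar: Bystander: squat glass jar with a metal cap, 72 diameter, 85 high; origin centre of underside.
Things that resemble listed ones, but are neither listed nor needed, are in the scene too. Leave any blue or pink look-alike of the bottle alone.

How it is judged:
By the outcome, as a careful person would: the job done as asked, in the order asked, and still so for the second after the job is handed in, with the robot touching nothing.
It also fails if it takes over 72 s, if anything falls off the work surface, if the arm or the gripper's body presses on something with over 40 N, if the wrist force passes 120 N, or if a joint passes its speed limit or range.

## Working session

There is one attempt and no reset: what is moved stays moved. The work goes in short steps, Python scripts to look and compute and a tool call to move; the robot and the scene stay as the last step left them, time stands still between calls to the robot, and variables do not carry over. Pictures are saved under pics/ and viewed, at most 12 in all, crops included, and the job is handed in when it is done.

Besides the shell and the picture viewer there is one more tool, called after "Request:" by a JSON object that holds its "api" and its "payload". send_rows: Moves the arm, as the interface text tells. Its arguments: {"type":"object","properties":{"targets":{"type":"array"},"hand":{"type":"number"}},"required":["targets"]}

```bash
mkdir -p pics; cat > h.py <<'E'
import numpy as np, cv2
from scipy.spatial.transform import Rotation as R
from rig import state, vision, ticket, bot
def cam(name, s=None):
    c=vision.get_calibration(name); K=np.array(c["camera_matrix"],float); k1=c["k1"]
    if name=="wrist":
        s=s or state(); T=np.eye(4); T[:3,:3]=R.from_quat(s["ee_rot"]).as_matrix(); T[:3,3]=s["tool_pos"]
        T=T@np.array(c["mount"])
    else:
        W=np.eye(4); W[:3,:3]=cv2.Rodrigues(np.array(c["rvec"],float))[0]; W[:3,3]=np.ravel(c["tvec"]); T=np.linalg.inv(W)
    return K,k1,T
def ray(C,px):
    K,k1,T=C; p=np.atleast_2d(np.array(px,float))
    u=cv2.undistortPoints(p.reshape(-1,1,2),K,np.array([k1,0,0,0.])).reshape(-1,2)
    d=np.c_[u,np.ones(len(u))]@T[:3,:3].T
    return T[:3,3],d
def onz(C,px,z):
    o,d=ray(C,px); return o+d*((z-o[2])/d[:,2])[:,None]
def proj(C,P):
    K,k1,T=C; W=np.linalg.inv(T)
    return cv2.projectPoints(np.atleast_2d(np.array(P,float)),cv2.Rodrigues(W[:3,:3])[0],W[:3,3],K,np.array([k1,0,0,0.]))[0].reshape(-1,2)
def cloud(C,depth,step=1):
    v,u=np.mgrid[0:480:step,0:640:step]; z=depth[v,u].ravel()
    o,d=ray(C,np.c_[u.ravel(),v.ravel()]); P=o+d*z[:,None]; P[z==0]=np.nan
    return P.reshape(v.shape+(3,))
def snap(name,fn):
    s=state(); im,d=vision.snapshot(name); cv2.imwrite("pics/"+fn+".png",im[:,:,::-1]); np.save("pics/"+fn+".npy",d)
    return cam(name,s),im,d
E
python3 - <<'E'
from h import *
for n in("top","side"):
    C,im,d=snap(n,n+"0"); print(n,C[2].round(3).tolist(),C[0][0,0],(d>0).mean())
s=state(); print(bot.finger_overhang,s); print(vision.get_calibration("wrist"))
E
```

```text
top [[0.011, -0.996, 0.092, 0.454], [-1.0, -0.011, -0.001, 0.031], [0.002, -0.092, -0.996, 1.232], [0.0, 0.0, 0.0, 1.0]] 515.6247301530411 0.9960709635416667
side [[-0.725, -0.45, 0.522, -0.138], [-0.688, 0.496, -0.529, 0.744], [-0.02, -0.743, -0.669, 1.005], [0.0, 0.0, 0.0, 1.0]] 483.25939711318034 0.9961751302083334
0.019 {'t': 0.1, 'joint_positions': array([-1.35131307e+00,  1.81495109e-01,  1.60792969e+00,  1.86753805e-05,
        1.35382361e+00, -2.06311547e-01]), 'joint_velocities': array([-0.00036314, -0.00214034, -0.00305843, -0.00079605, -0.00108853,
       -0.00046958]), 'joint_torque': array([ 4.64543955e-04, -4.45879233e+01, -3.52238059e+01, -3.56580949e-04,
        4.13594011e-03, -1.29342542e-06]), 'tool_pos': array([ 0.23740785, -0.52316833,  0.24944781]), 'ee_rot': array([ 9.77422909e-01,  2.11290726e-01,  3.66464469e-06, -8.27920088e-04]), 'contact_force': array([-0.27091558,  0.02743587, -0.38673649]), 'moment': array([-0.06007107, -0.02282229, -0.02860465]), 'finger_force': 0.0, 'gripper_width': 0.08516860710458672}
{'camera_matrix': array([[363.43845802,   0.        , 324.53461284],
       [  0.        , 363.43845802, 244.85042928],
       [  0.        ,   0.        ,   1.        ]]), 'k1': -0.03158026029753959, 'mount': array([[ 4.02340236e-04, -9.52637612e-01, -3.04107576e-01,
         7.83604111e-02],
       [ 9.99999916e-01,  3.59698970e-04,  1.96237907e-04,
         1.00121084e-03],
       [-7.75564291e-05, -3.04107629e-01,  9.52637677e-01,
        -1.23169165e-01],
       [ 0.00000000e+00,  0.00000000e+00,  0.00000000e+00,
         1.00000000e+00]])}
```

View pics/top0.png

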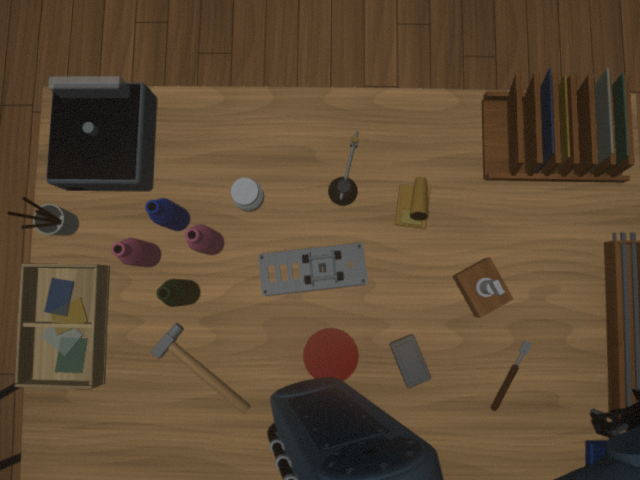

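View pics/side0.png

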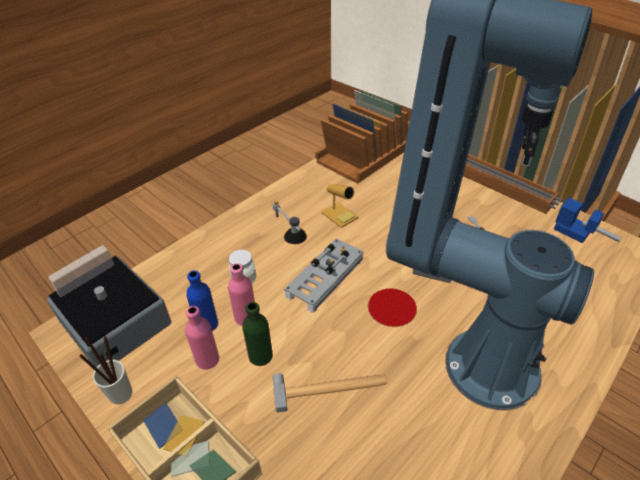

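The top view shows the cutter at (313,270) with its slots to the left. The stop on its block is at (487,288), and the green bottle at (180,292). The side view shows the green bottle at (257,335), and the stop there is hidden by the arm. I'll work out coarse positions next.

```bash
python3 - <<'E'
from h import *
C=cam("top"); im=cv2.imread("pics/top0.png"); d=np.load("pics/top0.npy"); P=cloud(C,d)
hsv=cv2.cvtColor(im,cv2.COLOR_BGR2HSV)
def reg(m,box,name):
    x0,y0,x1,y1=box; M=np.zeros_like(m); M[y0:y1,x0:x1]=m[y0:y1,x0:x1]
    Q=P[M>0]; print(name,len(Q),"med",np.nanmedian(Q,0).round(3),"min",np.nanpercentile(Q,2,0).round(3),"max",np.nanpercentile(Q,98,0).round(3)); return Q
one=np.ones((480,640),np.uint8)
hi=(P[...,2]>0.03).astype(np.uint8)
reg((P[...,2]>0.06)*1,(450,250,520,325),"stop>.06")
reg((P[...,2]>0.125)*1,(450,250,520,325),"head")
reg((P[...,2]>0.17)*1,(150,270,205,310),"bottle top")
Q=reg(((P[...,2]>0.033)&(P[...,2]<0.048))*1,(250,235,375,300),"cutter plate")
r=cv2.minAreaRect((Q[:,:2]*1000).astype(np.float32)); print(r)
B=P[250:325,450:520][(np.abs(P[250:325,450:520,2]-.045)<.008)]; print(cv2.minAreaRect((B[:,:2]*1000).astype(np.float32)))
# side: green bottle
C2=cam("side"); i2=cv2.imread("pics/side0.png"); P2=cloud(C2,np.load("pics/side0.npy"))
M=(P2[...,2]>0.18); M[:,:235]=0; M[:,275:]=0; M[:290]=0; print("side bottle mouth",np.nanmedian(P2[M],0).round(3),M.sum())
E
```

```text
stop>.06 303 med [ 0.458 -0.328  0.118] min [ 0.443 -0.343  0.063] max [ 0.474 -0.319  0.144]
head 137 med [ 0.458 -0.333  0.141] min [ 0.443 -0.345  0.126] max [ 0.474 -0.323  0.145]
bottle top 195 med [0.438 0.357 0.19 ] min [0.426 0.344 0.182] max [0.452 0.372 0.195]
cutter plate 3429 med [0.499 0.059 0.041] min [ 0.444 -0.055  0.036] max [0.55  0.18  0.046]
((497.6393737792969, 62.37822723388672), (96.2087631225586, 245.30526733398438), 7.140522003173828)
((458.3616638183594, -334.498779296875), (112.18383026123047, 92.26787567138672), 29.881256103515625)
side bottle mouth [0.435 0.361 0.188] 150
```

Request:
{"api": "send_rows", "payload": {"targets": [{"dp": [46.5,-13.5,-4]},{"dp": [46.5,-13.5,-4]},{"dp": [46.5,-13.5,-4]},{"dp": [46.5,-13.5,-4]},{"dp": [46.5,-13.5,-4]},{"dp": [46.5,-13.5,-4]},{"dp": [0,0,0],"roll": -0.096},{"dp": [0,0,0]}]}}

```text
invalid input at $.targets[0]: expected keys dp, roll
```

```bash
python3 - <<'E'
from h import *
s=state(); print(s["t"],s["tool_pos"],R.from_quat(s["ee_rot"]).as_matrix().round(4).tolist(),s["contact_force"])
C,im,d=snap("wrist","w1"); P=cloud(C,d)
print(proj(C,[[.458,-.334,.141]]))
H=P[(P[...,2]>.13)&(P[...,2]<.16)]; 
print(len(H),np.nanmedian(H,0)); r=cv2.minAreaRect((H[:,:2]*1000).astype(np.float32)); print(r)
E
```

```text
0.1 [ 0.23740785 -0.52316833  0.24944781] [[0.9107, 0.413, -0.0003], [0.413, -0.9107, 0.0016], [0.0004, -0.0016, -1.0]] [-0.27091558  0.02743587 -0.38673649]
[[ 155.56022804 -294.83202822]]
0 [nan nan nan]
((0.0, 0.0), (0.0, 0.0), 0.0)
  return np.nanmean(a, axis, out=out, keepdims=keepdims)
```

View pics/w1.png

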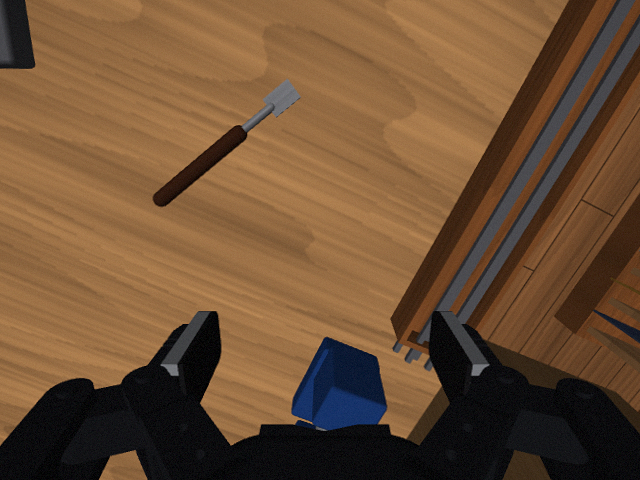

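The row format was refused, so the arm hasn't moved. The picture shows the start pose, with only the handle tool and a blue item in view.

Request:
{"api": "send_rows", "payload": {"targets": [{"dp": [46.5,-13.5,-4],"roll": 0},{"dp": [46.5,-13.5,-4],"roll": 0},{"dp": [46.5,-13.5,-4],"roll": 0},{"dp": [46.5,-13.5,-4],"roll": 0},{"dp": [46.5,-13.5,-4],"roll": 0},{"dp": [46.5,-13.5,-4],"roll": 0},{"dp": [0,0,0],"roll": -0.096},{"dp": [0,0,0],"roll": 0},{"dp": [0,0,0],"roll": 0}]}}

```text
t: 1.27
tool_pos: [0.4577, -0.3349, 0.274]
ee_rot: [0.966, 0.257, -0.0, -0.0]
contact_force: [0.7, -0.1, -1.0]
gripper_width: 0.0854
finger_force: 0.0
```

```bash
python3 - <<'E'
from h import *
s=state(); print(s["t"],s["tool_pos"],R.from_quat(s["ee_rot"]).as_matrix().round(4).tolist(),s["contact_force"])
C,im,d=snap("wrist","w2"); P=cloud(C,d)
print(proj(C,[[.458,-.334,.141]]))
H=P[(P[...,2]>.13)&(P[...,2]<.16)]; 
print(len(H),np.nanmedian(H,0)); r=cv2.minAreaRect((H[:,:2]*1000).astype(np.float32)); print(r)
E
```

```text
1.275 [ 0.45773058 -0.33490477  0.27399819] [[0.8681, 0.4964, -0.0005], [0.4964, -0.8681, 0.0003], [-0.0003, -0.0005, -1.0]] [ 0.65224618 -0.14102254 -1.02393836]
[[322.25475811 239.37823014]]
817 [ 0.46079056 -0.33672182  0.14021679]
((459.59210205078125, -337.3719177246094), (31.8569393157959, 14.008430480957031), 28.114147186279297)
```

View pics/w2.png

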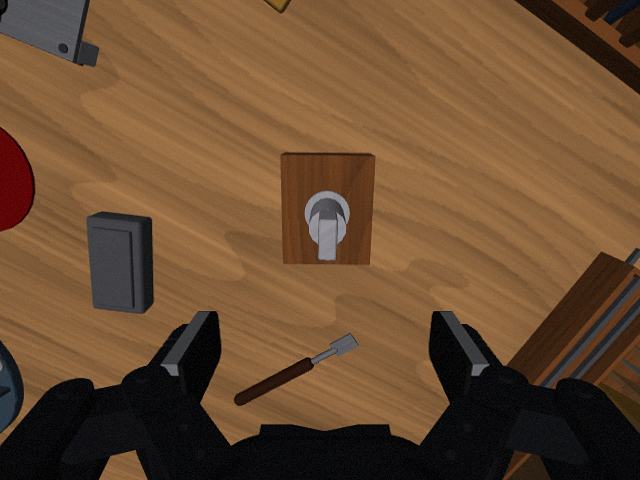

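The wrist view shows the stop's head top at about (327,240), with its long side along the tool's x. A 2.5 mm sideways correction is needed. Descending to grip.

Request:
{"api": "send_rows", "payload": {"targets": [{"dp": [0.5,2.5,35],"roll": 0},{"dp": [0,0,45],"roll": 0},{"dp": [0,0,40],"roll": 0},{"dp": [0,0,15],"roll": 0},{"dp": [0,0,8],"roll": 0},{"dp": [0,0,0],"roll": 0},{"dp": [0,0,0],"roll": 0}]}}

```text
t: 2.2
tool_pos: [0.4606, -0.3374, 0.1329]
ee_rot: [0.966, 0.258, 0.001, 0.001]
contact_force: [0.5, 0.0, -0.1]
gripper_width: 0.0852
finger_force: 0.0
```

Request:
{"api": "send_rows", "payload": {"targets": [{"dp": [0,0,0],"roll": 0},{"dp": [0,0,0],"roll": 0},{"dp": [0,0,0],"roll": 0},{"dp": [0,0,0],"roll": 0},{"dp": [0,0,0],"roll": 0},{"dp": [0,0,0],"roll": 0},{"dp": [0,0,0],"roll": 0},{"dp": [0,0,0],"roll": 0}], "hand": 0}}

```text
t: 3.2
tool_pos: [0.4598, -0.3366, 0.1314]
ee_rot: [0.966, 0.258, -0.0, 0.0]
contact_force: [-1.1, 0.8, 3.5]
gripper_width: 0.0131
finger_force: 59.1
```

Request:
{"api": "send_rows", "payload": {"targets": [{"dp": [0,0,-8],"roll": 0},{"dp": [0,0,-15],"roll": 0},{"dp": [0,0,-30],"roll": 0},{"dp": [0,0,-40],"roll": 0},{"dp": [0,0,-30],"roll": 0},{"dp": [0,0,0],"roll": 0}]}}

```text
t: 3.95
tool_pos: [0.4611, -0.3379, 0.2578]
ee_rot: [0.966, 0.258, 0.002, 0.003]
contact_force: [-0.4, 0.2, -4.4]
gripper_width: 0.013
finger_force: 58.7
```

Request:
{"api": "send_rows", "payload": {"targets": [{"dp": [14,-20,0],"roll": 0},{"dp": [27,-40.5,0],"roll": 0},{"dp": [27,-40.5,0],"roll": 0},{"dp": [27,-40.5,0],"roll": 0},{"dp": [27,-40.5,0],"roll": 0},{"dp": [27,-40.5,0],"roll": 0},{"dp": [27,-40.5,0],"roll": 0},{"dp": [27,-40.5,0],"roll": 0},{"dp": [14,-19.5,0],"roll": 0},{"dp": [0,0,0],"roll": 0.132},{"dp": [0,0,0],"roll": 0.132},{"dp": [0,0,0],"roll": 0.132},{"dp": [0,0,0],"roll": 0},{"dp": [0,0,0],"roll": 0}]}}

```text
t: 5.7
tool_pos: [0.4862, 0.0521, 0.2533]
ee_rot: [0.998, 0.064, -0.001, -0.0]
contact_force: [0.3, -0.0, -3.3]
gripper_width: 0.0131
finger_force: 59.1
```

```bash
python3 - <<'E'
from h import *
s=state(); M=R.from_quat(s["ee_rot"]).as_matrix(); print(s["t"],s["tool_pos"],M.round(4).tolist(),np.degrees(np.arctan2(M[1,0],M[0,0])))
C,im,d=snap("wrist","w3"); snap("top","top1"); snap("side","side1")
o=np.array([.4992,.05]); ex=np.array([-.1243,.9922])
for x in(52,80,108): print(proj(C,[[*(o+ex*x/1000),.04]]))
E
```

```text
5.7 [0.48616992 0.05208913 0.2533266 ] [[0.9917, 0.1283, -0.0017], [0.1283, -0.9917, 0.0004], [-0.0017, -0.0006, -1.0]] 7.371792121720669
[[272.29668374 202.16784588]]
[[242.51348187 202.07535474]]
[[212.83157433 202.00148772]]
```

View pics/w3.png

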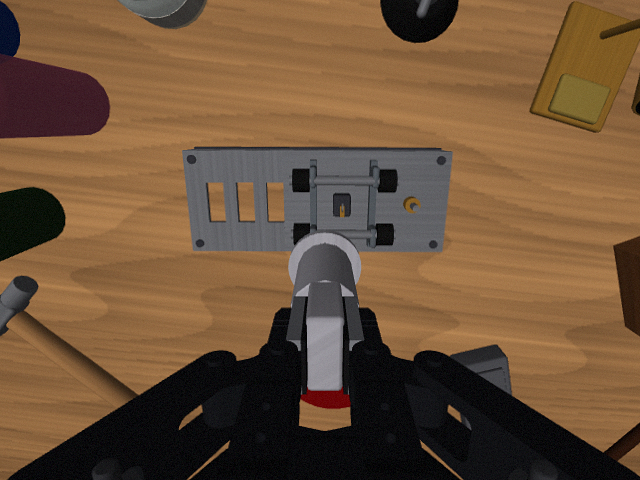

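The slots show at (215,202), (245,201) and (276,201), with the held stop upright at (325,290). I'll measure the slots precisely, and the head's offset in the grip.

```bash
cat > m.py <<'E'
from h import *
def slots(C,im,box,amin):
    x0,y0,x1,y1=box; hsv=cv2.cvtColor(im,cv2.COLOR_RGB2HSV)[y0:y1,x0:x1]
    m=(hsv[...,1]>90).astype(np.uint8)
    out=[]
    for c in cv2.findContours(m,cv2.RETR_LIST,cv2.CHAIN_APPROX_NONE)[0]:
        if amin<cv2.contourArea(c)<2000:
            out.append(((c.reshape(-1,2)+[x0,y0]).mean(0),cv2.boundingRect(c),cv2.contourArea(c)))
    return out
E
python3 - <<'E'
from m import *
s=state(); C=cam("wrist",s); im=cv2.imread("pics/w3.png")[:,:,::-1]
for c,b,a in slots(C,im,(195,165,300,235),300): print("w",c,b,a,onz(C,[c],.04).round(4))
Ct=cam("top"); it=cv2.imread("pics/top1.png")[:,:,::-1]
for c,b,a in slots(Ct,it,(255,235,310,305),40): print("t",c,b,a,onz(Ct,[c],.04).round(4))
d=np.load("pics/w3.npy"); P=cloud(C,d)
T=R.from_quat(s["ee_rot"]).as_matrix(); L=(P-s["tool_pos"])@T*1000
for lo,hi,nm in((-25,-5,"head"),(60,100,"collar")):
    M=(L[...,2]>lo)&(L[...,2]<hi)&(abs(L[...,1])<26)&(abs(L[...,0])<40); Q=L[M]; print(nm,M.sum(),np.percentile(Q,[1,50,99],axis=0).round(1).tolist())
Q=P[(abs(P[...,2]-.04)<.006)]; Q=Q[(Q[:,1]>-.09)&(Q[:,1]<.2)&(Q[:,0]>.42)&(Q[:,0]<.58)]; print("plate",len(Q),np.median(Q,0))
E
```

```text
w [275.19047619 201.77142857] (72, 18, 17, 39) 568.5 [[0.4942 0.0986 0.04  ]]
w [216.21359223 201.32038835] (12, 18, 19, 38) 522.5 [[0.4877 0.1538 0.04  ]]
w [245.76923077 201.125     ] (42, 17, 18, 39) 549.0 [[0.4913 0.1261 0.04  ]]
t [290.98888889 299.22222222] (17, 58, 38, 12) 358.0 [[0.4257 0.1104 0.04  ]]
t [256.22727273 254.10227273] (0, 0, 7, 42) 90.0 [[0.5286 0.1928 0.04  ]]
head 5488 [[-15.1, -22.4, -24.8], [7.6, 0.7, -9.5], [15.4, 23.2, -5.4]]
collar 1926 [[-8.8, -20.4, 60.6], [12.9, 0.6, 80.6], [21.2, 21.6, 86.2]]
plate 19271 [0.50507119 0.06593908 0.04024192]
```

Request:
{"api": "send_rows", "payload": {"targets": [{"dp": [4.5,-24,0],"roll": 0},{"dp": [5,-26,0],"roll": 0},{"dp": [4.5,-24,0],"roll": 0},{"dp": [0,0,20],"roll": 0.008},{"dp": [0,0,30],"roll": 0},{"dp": [0,0,25],"roll": 0},{"dp": [0,0,0],"roll": 0},{"dp": [0,0,0],"roll": 0}]}}

```text
t: 6.85
tool_pos: [0.4923, 0.1268, 0.1803]
ee_rot: [0.998, 0.059, 0.001, -0.0]
contact_force: [0.8, 0.0, -2.7]
gripper_width: 0.0132
finger_force: 59.3
```

```bash
python3 - <<'E'
from m import *
s=state(); M=R.from_quat(s["ee_rot"]).as_matrix(); print(s["t"],s["tool_pos"],M.round(4).tolist())
C,im,d=snap("wrist","w4"); snap("side","side2")
print(proj(C,[[.4907,.1268,.04],[.4942,.0986,.04],[.4877,.1538,.04]]))
E
```

```text
6.85 [0.49226465 0.12675632 0.1803103 ] [[0.993, 0.1177, 0.0014], [0.1177, -0.9931, 0.0001], [0.0014, 0.0001, -1.0]]
[[323.09634195 240.17039395]
 [360.58476832 239.98649903]
 [287.2553438  239.90928017]]
```

View pics/w4.png

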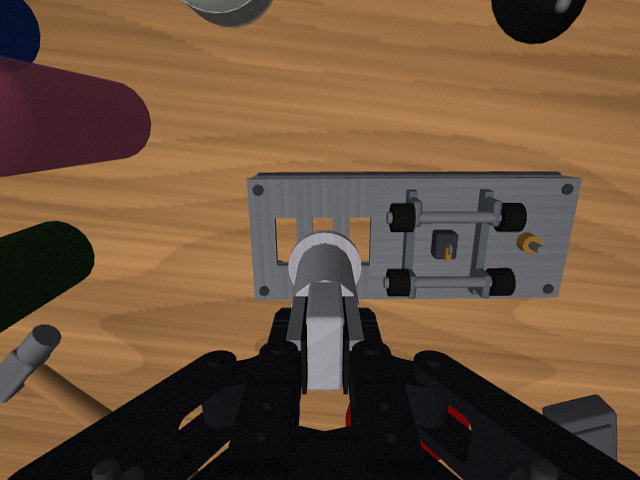

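The outer slots show at x 276–297 and 348–370, and the far end of the middle slot at 312–335 (rows 217–232). I'll take their edges for a fine correction.

```bash
python3 - <<'E'
from m import *
s=state(); C=cam("wrist",s); im=cv2.imread("pics/w4.png")[:,:,::-1]
S=cv2.cvtColor(im,cv2.COLOR_RGB2HSV)[...,1].astype(float)
p=S[221:229].mean(0)
e=[(i+(100-p[i])/(p[i+1]-p[i])) for i in range(255,380) if (p[i]-100)*(p[i+1]-100)<0]
T=R.from_quat(s["ee_rot"]).as_matrix()
for x in e: print(round(x,1),((onz(C,[[x,225]],.04)[0]-s["tool_pos"])@T*1000).round(2))
for cx in(323,):
    q=S[:,317:330].mean(1)
    print([(i,q[i].round()) for i in range(205,236,1)])
for cx in((280,293),(352,365)):
    q=S[:,cx[0]:cx[1]].mean(1); e=[(i+(100-q[i])/(q[i+1]-q[i])) for i in range(205,290) if (q[i]-100)*(q[i+1]-100)<0]
    for y in e: print(cx,round(y,1),((onz(C,[[np.mean(cx),y]],.04)[0]-s["tool_pos"])@T*1000).round(2))
P=cloud(C,np.load("pics/w4.npy")); L=(P-s["tool_pos"])@T*1000
for lo,hi in((70,86),(30,65)):
    M=(L[...,2]>lo)&(L[...,2]<hi)&(abs(L[...,1])<26)&(abs(L[...,0])<40); Q=L[M]; print(M.sum(),np.percentile(Q,[0.5,99.5],axis=0).round(1).tolist())
E
```

```text
275.5 [  9.98 -35.9  140.83]
295.5 [  9.98 -20.91 140.83]
312.4 [  9.98  -8.22 140.84]
332.8 [  9.99   7.08 140.84]
349.6 [ 10.    19.65 140.84]
369.4 [ 10.01  34.52 140.85]
[(205, np.float64(11.0)), (206, np.float64(12.0)), (207, np.float64(13.0)), (208, np.float64(12.0)), (209, np.float64(14.0)), (210, np.float64(13.0)), (211, np.float64(11.0)), (212, np.float64(13.0)), (213, np.float64(11.0)), (214, np.float64(13.0)), (215, np.float64(13.0)), (216, np.float64(19.0)), (217, np.float64(49.0)), (218, np.float64(124.0)), (219, np.float64(141.0)), (220, np.float64(140.0)), (221, np.float64(141.0)), (222, np.float64(140.0)), (223, np.float64(141.0)), (224, np.float64(140.0)), (225, np.float64(141.0)), (226, np.float64(141.0)), (227, np.float64(140.0)), (228, np.float64(143.0)), (229, np.float64(143.0)), (230, np.float64(80.0)), (231, np.float64(19.0)), (232, np.float64(15.0)), (233, np.float64(12.0)), (234, np.float64(11.0)), (235, np.float64(12.0))]
(280, 293) 217.8 [ 15.48 -27.5  140.85]
(280, 293) 260.0 [-17.91 -28.54 140.76]
(352, 365) 217.6 [ 15.69  26.15 140.86]
(352, 365) 248.0 [ -8.11  26.83 140.8 ]
1602 [[-9.9, -20.7, 70.3], [21.4, 22.2, 85.7]]
1389 [[3.0, -14.6, 30.2], [15.6, 16.2, 64.8]]
```

```bash
python3 - <<'E'
from m import *
s=state(); C=cam("wrist",s); T=R.from_quat(s["ee_rot"]).as_matrix()
S=cv2.cvtColor(cv2.imread("pics/w4.png"),cv2.COLOR_BGR2HSV)[...,1].astype(float)
P=cloud(C,np.load("pics/w4.npy")); L=(P-s["tool_pos"])@T*1000
for a,b in((262,272),(300,308),(372,384)):
    M=(abs(P[...,2]-.04)<.003); M[:,:a]=0; M[:,b:]=0; Q=L[M]; print(np.percentile(Q[:,0],[.5,99.5]).round(2),end=" ")
    q=S[:,a:b].mean(1); e=[i+(60-q[i])/(q[i+1]-q[i]) for i in range(150,320) if (q[i]-60)*(q[i+1]-60)<0]
    print([(round(y,1),((onz(C,[[(a+b-1)/2,y]],.04)[0]-s["tool_pos"])@T*1000).round(1)[0]) for y in e])
E
```

```text
[-51.06  44.8 ] [(np.float64(173.2), np.float64(48.4)), (np.float64(299.1), np.float64(-51.2))]
[ 0.81 44.93] [(np.float64(172.9), np.float64(48.6)), (np.float64(304.7), np.float64(-56.2)), (np.float64(305.1), np.float64(-56.5)), (np.float64(306.7), np.float64(-57.9)), (np.float64(307.2), np.float64(-58.4)), (np.float64(312.9), np.float64(-63.6)), (np.float64(314.2), np.float64(-64.7)), (np.float64(316.7), np.float64(-67.0)), (np.float64(317.3), np.float64(-67.5)), (np.float64(318.9), np.float64(-69.0)), (np.float64(319.2), np.float64(-69.3))]
[-50.12  45.31] [(np.float64(171.7), np.float64(49.5)), (np.float64(298.4), np.float64(-50.6))]
```

Request:
{"api": "send_rows", "payload": {"targets": [{"dp": [-3,-1.4,0],"roll": 0},{"dp": [0,0,15],"roll": 0},{"dp": [0,0,15],"roll": 0},{"dp": [0,0,0],"roll": 0},{"dp": [0,0,6],"roll": 0},{"dp": [0,0,4],"roll": 0},{"dp": [0,0,0],"roll": 0}]}}

```text
t: 7.82
tool_pos: [0.4883, 0.1278, 0.139]
ee_rot: [0.998, 0.059, -0.0, -0.0]
contact_force: [-0.6, 1.1, -3.3]
gripper_width: 0.0126
finger_force: 59.4
```

Request:
{"api": "send_rows", "payload": {"targets": [{"dp": [0,0,4],"roll": 0},{"dp": [0,0,4],"roll": 0},{"dp": [0,0,2],"roll": 0},{"dp": [0,0,1],"roll": 0},{"dp": [0,0,0],"roll": 0},{"dp": [0,0,0],"roll": 0}]}}

```text
t: 8.57
tool_pos: [0.4885, 0.1278, 0.1284]
ee_rot: [0.998, 0.059, 0.0, 0.0]
contact_force: [-0.7, 0.9, -3.4]
gripper_width: 0.0127
finger_force: 59.4
```

Request:
{"api": "send_rows", "payload": {"targets": [{"dp": [0,0,1],"roll": 0},{"dp": [0,0,0],"roll": 0},{"dp": [0,0,1],"roll": 0},{"dp": [0,0,0],"roll": 0}]}}

```text
t: 9.07
tool_pos: [0.4886, 0.1278, 0.1265]
ee_rot: [0.998, 0.059, 0.0, -0.0]
contact_force: [-0.6, 0.2, -1.0]
gripper_width: 0.0127
finger_force: 59.6
```

```bash
python3 -c "
from h import *
s=state();print(s['joint_positions'].round(3),s['contact_force'],s['moment'])"
```

```text
[0.02  0.179 1.884 0.    1.079 1.473] [-0.63643018  0.24435711 -1.02784753] [0.00934754 0.03420243 0.03992975]
```

Request:
{"api": "send_rows", "payload": {"targets": [{"dp": [0,0,0],"roll": -0.1},{"dp": [0,0,0],"roll": -0.164},{"dp": [0,0,0],"roll": -0.164},{"dp": [0,0,0],"roll": -0.164},{"dp": [0,0,0],"roll": -0.164},{"dp": [0,0,0],"roll": -0.164},{"dp": [0,0,0],"roll": -0.164},{"dp": [0,0,0],"roll": -0.164},{"dp": [0,0,0],"roll": -0.164},{"dp": [0,0,0],"roll": -0.16},{"dp": [0,0,0],"roll": 0},{"dp": [0,0,0],"roll": 0}]}}

```text
t: 10.58
tool_pos: [0.4886, 0.1279, 0.1264]
ee_rot: [0.665, 0.747, 0.0, 0.0]
contact_force: [0.5, -0.3, -1.3]
gripper_width: 0.0131
finger_force: 59.6
```

Request:
{"api": "send_rows", "payload": {"targets": [{"dp": [0,0,0],"roll": 0},{"dp": [0,0,0],"roll": 0},{"dp": [0,0,0],"roll": 0},{"dp": [0,0,0],"roll": 0},{"dp": [0,0,-10],"roll": 0},{"dp": [0,0,-40],"roll": 0},{"dp": [0,0,-50],"roll": 0},{"dp": [0,0,-50],"roll": 0},{"dp": [0,0,0],"roll": 0}], "hand": 1}}

```text
t: 11.7
tool_pos: [0.4911, 0.128, 0.282]
ee_rot: [0.664, 0.748, 0.003, 0.004]
contact_force: [0.3, 0.4, 0.2]
gripper_width: 0.0856
finger_force: 0.0
```

```bash
python3 - <<'E'
from h import *
s=state(); print(s["t"],s["tool_pos"],s["joint_positions"].round(3))
C,im,d=snap("wrist","w5"); P=cloud(C,d)
for lo,hi in((.125,.15),(.043,.056)):
    M=(P[...,2]>lo)&(P[...,2]<hi)&(np.hypot(P[...,0]-.488,P[...,1]-.128)<.03); H=P[M]; print(len(H),np.percentile(H,[1,50,99],axis=0).round(4).tolist(),cv2.minAreaRect((H[:,:2]*1000).astype(np.float32)))
Ct,it,dt=snap("top","top2"); Cs,i2,ds=snap("side","side3")
# bottle top & side: silhouettes by green mask
for n,C,i in(("top",Ct,it),("side",Cs,i2)):
    h=cv2.cvtColor(i,cv2.COLOR_RGB2HSV); m=cv2.inRange(h,(40,80,15),(85,255,120)); k,l,st,c=cv2.connectedComponentsWithStats(m)
    print(n,[(st[j].tolist()) for j in range(1,k) if st[j][4]>150])
cv2.imwrite("pics/combo.png",np.hstack([im[100:480,120:520,::-1],i2[200:400,180:400,::-1].repeat(2,0).repeat(2,1)[:380,:400]]))
E
```

```text
11.7 [0.49105237 0.12795251 0.28202102] [ 0.021 -0.006  1.744  0.     1.394 -0.099]
745 [[0.4819, 0.1109, 0.1262], [0.4895, 0.1277, 0.1353], [0.4973, 0.142, 0.1369]] ((489.6531066894531, 126.34970092773438), (13.405882835388184, 31.572280883789062), 6.596549987792969)
505 [[0.4681, 0.1163, 0.0436], [0.4875, 0.1381, 0.0456], [0.5108, 0.1472, 0.0546]] ((488.6408386230469, 131.51394653320312), (43.61149597167969, 32.841487884521484), 7.242690086364746)
top []
side [[243, 302, 29, 63, 1190]]
```

View pics/combo.png

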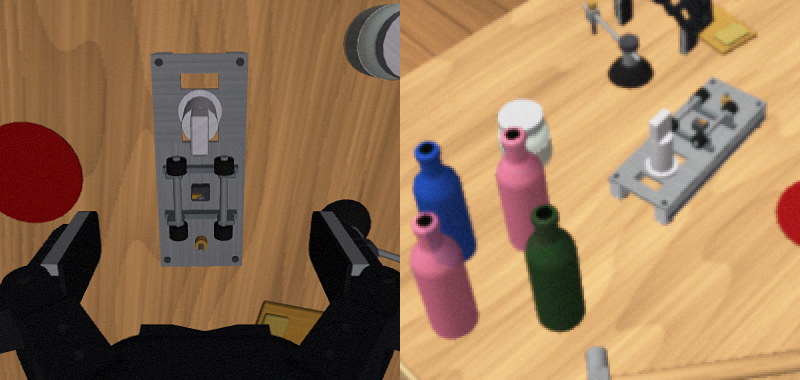

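The stop sits in the middle slot with its head along the plate, its top at z≈0.1365 and its centre near (0.489, 0.127). In the side crop the green bottle is standing clear of its pink and blue look-alikes. Moving over the bottle.

Request:
{"api": "send_rows", "payload": {"targets": [{"dp": [20,-2,-4],"roll": 0},{"dp": [45,-5,-4],"roll": 0},{"dp": [45,-5,-4],"roll": 0},{"dp": [45,-5,-4],"roll": 0},{"dp": [45,-5,-4],"roll": 0},{"dp": [35,-4,0],"roll": 0},{"dp": [0,0,0],"roll": 0},{"dp": [0,0,0],"roll": 0}]}}

```text
t: 12.85
tool_pos: [0.4342, 0.3574, 0.2948]
ee_rot: [0.664, 0.748, -0.001, -0.0]
contact_force: [-0.0, -0.5, -0.6]
gripper_width: 0.0851
finger_force: 0.0
```

```bash
python3 - <<'E'
from h import *
s=state(); T=R.from_quat(s["ee_rot"]).as_matrix(); print(s["t"],s["tool_pos"],s["joint_positions"].round(3),T.round(4).tolist())
C,im,d=snap("wrist","w6"); P=cloud(C,d); print(proj(C,[[.438,.358,.19]]))
M=(abs(P[...,2]-.19)<.004)&(np.hypot(P[...,0]-.438,P[...,1]-.358)<.03); H=P[M]
c,r=cv2.minEnclosingCircle((H[:,:2]*1000).astype(np.float32)); print(len(H),np.median(H,0),c,r)
print((np.array([c[0]/1e3,c[1]/1e3,.168])-s["tool_pos"])@T*1000)
cv2.imwrite("pics/w6s.png",cv2.resize(im[:,:,::-1],(400,300)))
E
```

```text
12.85 [0.43420038 0.35738847 0.29475933] [ 0.478  0.12   1.586 -0.     1.439  0.359] [[-0.119, 0.9929, -0.0024], [0.9929, 0.119, -0.0017], [-0.0015, -0.0026, -1.0]]
[[329.5102695  250.57330853]]
1496 [0.43946776 0.35880454 0.18945363] (439.798583984375, 357.8388366699219) 15.370013236999512
[-3.44261349e-02  5.93538249e+00  1.26744789e+02]
```

View pics/w6s.png

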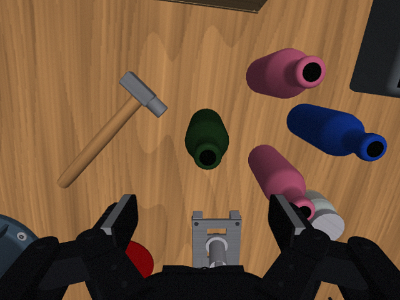

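The green mouth is at (331,248) in full-size pixels. It's a circle of radius 15.4 mm at height 0.19, 6 mm along the tool's y. Descending onto the neck.

Request:
{"api": "send_rows", "payload": {"targets": [{"dp": [0,5.8,0],"roll": 0},{"dp": [0,0,35],"roll": 0},{"dp": [0,0,45],"roll": 0},{"dp": [0,0,30],"roll": 0},{"dp": [0,0,12],"roll": 0},{"dp": [0,0,0],"roll": 0}]}}

```text
t: 13.65
tool_pos: [0.4407, 0.3583, 0.1741]
ee_rot: [0.664, 0.748, -0.0, -0.0]
contact_force: [0.3, 0.3, 0.2]
gripper_width: 0.0856
finger_force: 0.0
```

Request:
{"api": "send_rows", "payload": {"targets": [{"dp": [0,0,0],"roll": 0},{"dp": [0,0,0],"roll": 0},{"dp": [0,0,0],"roll": 0},{"dp": [0,0,0],"roll": 0},{"dp": [0,0,0],"roll": 0},{"dp": [0,0,0],"roll": 0},{"dp": [0,0,0],"roll": 0}], "hand": 0.2}}

```text
t: 14.52
tool_pos: [0.4405, 0.3591, 0.1752]
ee_rot: [0.664, 0.748, 0.0, 0.0]
contact_force: [-1.6, -0.1, 5.6]
gripper_width: 0.0268
finger_force: 59.0
```

Request:
{"api": "send_rows", "payload": {"targets": [{"dp": [0,0,-6],"roll": 0},{"dp": [0,0,-14],"roll": 0},{"dp": [-10,-12,0],"roll": 0},{"dp": [-16,-19,0],"roll": 0},{"dp": [-15,-19,0],"roll": 0},{"dp": [-10,-12,0],"roll": 0},{"dp": [0,0,0],"roll": 0},{"dp": [0,0,10],"roll": 0},{"dp": [0,0,6],"roll": 0},{"dp": [0,0,2],"roll": 0},{"dp": [0,0,0],"roll": 0}]}}

```text
t: 15.9
tool_pos: [0.385, 0.3008, 0.176]
ee_rot: [0.664, 0.748, -0.0, -0.0]
contact_force: [-0.2, 1.0, -3.4]
gripper_width: 0.0269
finger_force: 59.7
```

Request:
{"api": "send_rows", "payload": {"targets": [{"dp": [0,0,1],"roll": 0},{"dp": [0,0,0],"roll": 0},{"dp": [0,0,1],"roll": 0},{"dp": [0,0,0],"roll": 0}]}}

```text
t: 16.4
tool_pos: [0.3852, 0.301, 0.1752]
ee_rot: [0.664, 0.748, 0.0, 0.0]
contact_force: [-2.8, -0.3, 4.6]
gripper_width: 0.0268
finger_force: 60.4
```

Request:
{"api": "send_rows", "payload": {"targets": [{"dp": [-7.5,0,-1],"roll": 0},{"dp": [-8,0,-0.8],"roll": 0},{"dp": [-7.7,0,-0.4],"roll": 0},{"dp": [-7.7,0,-0.2],"roll": 0},{"dp": [0,0,0],"roll": 0}]}}

```text
t: 17.02
tool_pos: [0.3888, 0.2694, 0.1767]
ee_rot: [0.664, 0.748, -0.0, 0.0]
contact_force: [-0.0, 0.9, -3.3]
gripper_width: 0.0266
finger_force: 59.6
```

```bash
python3 - <<'E'
from h import *
s=state(); print(s["t"],s["tool_pos"],s["contact_force"],s["moment"])
C,im,d=snap("side","side4"); P=cloud(C,d); h=cv2.cvtColor(im,cv2.COLOR_RGB2HSV); m=cv2.inRange(h,(40,80,15),(85,255,130)); 
k,l,st,c=cv2.connectedComponentsWithStats(m); j=1+st[1:,4].argmax(); print(st[j]); Q=P[l==j]; Q=Q[~np.isnan(Q[:,0])]
p=cv2.fitLine(Q.astype(np.float32),cv2.DIST_HUBER,0,.01,.01).ravel(); print(p,"tilt",np.degrees(np.arccos(abs(p[2]))))
E
```

```text
17.025 [0.38877453 0.26944281 0.17665075] [-0.00757569  0.91322958 -3.27946314] [ 0.00995222 -0.03220248 -0.0605185 ]
[ 287  291   25   63 1067]
[ 0.10616971 -0.05292108  0.9929387   0.37356812  0.28468767  0.09981644] tilt 6.812961
```

Request:
{"api": "send_rows", "payload": {"targets": [{"dp": [0,0,1.5],"roll": 0},{"dp": [0,0,1.5],"roll": 0},{"dp": [0,0,0],"roll": 0}]}}

```text
t: 17.45
tool_pos: [0.3891, 0.2706, 0.1752]
ee_rot: [0.664, 0.748, 0.001, 0.0]
contact_force: [-4.0, -1.6, 9.1]
gripper_width: 0.0265
finger_force: 61.1
```

Request:
{"api": "send_rows", "payload": {"targets": [{"dp": [-2,0,0.5],"roll": 0},{"dp": [-3,0,0.5],"roll": 0},{"dp": [-3,0,0],"roll": 0},{"dp": [0,0,0],"roll": 0}]}}

```text
t: 17.95
tool_pos: [0.3906, 0.264, 0.1756]
ee_rot: [0.664, 0.748, 0.002, -0.0]
contact_force: [-5.5, 3.1, 17.2]
gripper_width: 0.0269
finger_force: 62.6
```

```bash
cat > tilt.py <<'E'
from h import *
def tilt(im,d,roi=None):
    C=cam("side"); P=cloud(C,d); h=cv2.cvtColor(im,cv2.COLOR_RGB2HSV); m=cv2.inRange(h,(40,80,15),(85,255,130))
    k,l,st,c=cv2.connectedComponentsWithStats(m); j=1+st[1:,4].argmax(); Q=P[l==j]; Q=Q[~np.isnan(Q[:,0])]
    Q=Q[np.linalg.norm(Q-np.median(Q,0),axis=1)<.15]
    lo=Q[Q[:,2]<.115] 
    p=cv2.fitLine(lo.astype(np.float32),cv2.DIST_HUBER,0,.01,.01).ravel(); v=p[:3]*np.sign(p[2])
    return st[j].tolist(),v.round(3),np.percentile(Q,[1,99],axis=0).round(3).tolist()
E
python3 - <<'E'
from tilt import *
for n in("side0","side3","side4"): print(n,tilt(cv2.imread(f"pics/{n}.png")[:,:,::-1],np.load(f"pics/{n}.npy")))
C,im,d=snap("side","side5"); print(tilt(im,d)); print(state()["contact_force"],state()["moment"])
E
```

```text
side0 ([243, 302, 29, 63, 1181], array([0.017, 0.01 , 1.   ], dtype=float32), [[0.408, 0.343, 0.008], [0.45, 0.389, 0.191]])
side3 ([243, 302, 29, 63, 1190], array([0.032, 0.021, 0.999], dtype=float32), [[0.408, 0.343, 0.009], [0.45, 0.389, 0.19]])
side4 ([287, 291, 25, 63, 1067], array([-0.074,  0.007,  0.997], dtype=float32), [[0.356, 0.259, 0.008], [0.403, 0.3, 0.191]])
([287, 290, 24, 64, 1088], array([-0.034, -0.114,  0.993], dtype=float32), [[0.357, 0.255, 0.009], [0.404, 0.299, 0.191]])
[-4.79797831  3.32409206 16.34722949] [ 0.6649396   1.56134712 -0.05845474]
```

Request:
{"api": "send_rows", "payload": {"targets": [{"dp": [-4,0,-0.3],"roll": 0},{"dp": [-5,0,-0.4],"roll": 0},{"dp": [-5,0,-0.3],"roll": 0},{"dp": [0,0,0],"roll": 0}]}}

```text
t: 18.5
tool_pos: [0.3925, 0.2497, 0.1764]
ee_rot: [0.664, 0.748, 0.002, 0.0]
contact_force: [-3.3, 2.5, 13.7]
gripper_width: 0.0265
finger_force: 62.8
```

```bash
python3 - <<'E'
from tilt import *
C,im,d=snap("side","side6"); print(tilt(im,d)); s=state(); print(s["tool_pos"],s["contact_force"],s["moment"])
E
```

```text
([290, 286, 24, 67, 1164], array([ 0.019, -0.125,  0.992], dtype=float32), [[0.358, 0.245, 0.012], [0.405, 0.298, 0.193]])
[0.39251548 0.24972981 0.17639069] [-3.92587626  1.97001139 13.41697183] [ 0.58490479  1.10224601 -0.01408107]
```

Request:
{"api": "send_rows", "payload": {"targets": [{"dp": [-8,0,-0.2],"roll": 0},{"dp": [-8.5,0,0.3],"roll": 0},{"dp": [-8,0,0.6],"roll": 0},{"dp": [-8,0,1.0],"roll": 0},{"dp": [-7.5,0,1.3],"roll": 0},{"dp": [0,0,0],"roll": 0}]}}

```text
t: 19.3
tool_pos: [0.3973, 0.2093, 0.1728]
ee_rot: [0.664, 0.748, 0.002, 0.0]
contact_force: [-2.9, 0.0, 11.6]
gripper_width: 0.0264
finger_force: 64.1
```

```bash
python3 - <<'E'
from tilt import *
C,im,d=snap("side","side7"); print(tilt(im,d)); s=state(); print(s["tool_pos"],s["contact_force"],s["moment"])
E
```

```text
([290, 276, 30, 74, 1331], array([ 0.019, -0.362,  0.932], dtype=float32), [[0.36, 0.214, 0.022], [0.41, 0.293, 0.191]])
[0.39725654 0.20935659 0.17281238] [-2.25185993  1.421386   12.10801574] [0.50812008 0.91195405 0.00218005]
```

Request:
{"api": "send_rows", "payload": {"targets": [{"dp": [-9,0,2],"roll": 0},{"dp": [-9,0,2.4],"roll": 0},{"dp": [-9,0,3.0],"roll": 0},{"dp": [-14,0,5.8],"roll": 0},{"dp": [-14,0,7.3],"roll": 0},{"dp": [-12.8,0,8.3],"roll": 0},{"dp": [-12.3,0,9.5],"roll": 0},{"dp": [-11.3,0,10.4],"roll": 0},{"dp": [-10.4,0,11.4],"roll": 0},{"dp": [0,0,0],"roll": 0}]}}

```text
t: 20.6
tool_pos: [0.4093, 0.1067, 0.1111]
ee_rot: [0.664, 0.748, 0.0, 0.001]
contact_force: [-0.6, -3.2, 4.9]
gripper_width: 0.0268
finger_force: 61.2
```

```bash
python3 - <<'E'
from tilt import *
C,im,d=snap("side","side8"); print(tilt(im,d)); s=state(); print(s["tool_pos"],s["contact_force"],s["moment"])
E
```

```text
([294, 268, 47, 72, 1377], array([ 0.1  , -0.859,  0.503], dtype=float32), [[0.364, 0.109, 0.04], [0.42, 0.266, 0.13]])
[0.40928379 0.106991   0.11139402] [ 0.19670312 -3.79758576  4.51892247] [-0.32691305 -0.02269651  0.02232288]
```

Request:
{"api": "send_rows", "payload": {"targets": [{"dp": [0,0,-6],"roll": 0},{"dp": [0,-10,0],"roll": 0},{"dp": [0,-10,0],"roll": 0},{"dp": [0,0,0],"roll": 0}]}}

```text
t: 21.15
tool_pos: [0.3866, 0.1052, 0.1161]
ee_rot: [0.664, 0.748, -0.001, -0.001]
contact_force: [-0.8, -0.3, -3.1]
gripper_width: 0.0264
finger_force: 61.1
```

```bash
python3 - <<'E'
from tilt import *
C,im,d=snap("side","side9"); print(tilt(im,d)); s=state(); print(s["tool_pos"],s["contact_force"],s["moment"])
E
```

```text
([302, 270, 46, 74, 1420], array([ 0.019, -0.877,  0.48 ], dtype=float32), [[0.341, 0.108, 0.041], [0.398, 0.263, 0.135]])
[0.3874254  0.10518292 0.11638519] [ 0.37070691  0.37952136 -2.81667561] [-0.22968329 -0.06639023  0.02224224]
```

Request:
{"api": "send_rows", "payload": {"targets": [{"dp": [0,0,6],"roll": 0},{"dp": [-6,0,8],"roll": 0},{"dp": [-6,0,8.5],"roll": 0},{"dp": [-5.6,0,9],"roll": 0},{"dp": [-4.8,0,9.2],"roll": 0},{"dp": [-4.3,0,9.3],"roll": 0},{"dp": [-3.8,0,9.4],"roll": 0},{"dp": [-3.2,0,9.8],"roll": 0},{"dp": [-2.6,0,9.9],"roll": 0},{"dp": [-1.6,0,8],"roll": 0},{"dp": [0,0,0],"roll": 0},{"dp": [0,0,0],"roll": 0}]}}

```text
t: 22.7
tool_pos: [0.3925, 0.0675, 0.0294]
ee_rot: [0.664, 0.748, -0.0, -0.0]
contact_force: [0.6, -0.1, 1.0]
gripper_width: 0.0267
finger_force: 58.8
```

```bash
python3 - <<'E'
from tilt import *
C,im,d=snap("side","side10"); print(tilt(im,d)); s=state(); print(s["tool_pos"],s["contact_force"],s["moment"],s["joint_positions"].round(3))
E
```

```text
([305, 285, 50, 58, 1230], array([ 0.12 , -0.993,  0.013], dtype=float32), [[0.345, 0.068, 0.014], [0.401, 0.243, 0.063]])
[0.39251537 0.0675814  0.02953251] [-0.121356   -0.83810101  0.38193449] [0.32212532 0.04762592 0.04824381] [-0.13   0.154  2.178  0.     0.809 -0.249]
```

Request:
{"api": "send_rows", "payload": {"targets": [{"dp": [0,0,-5],"roll": 0},{"dp": [0,0,-20],"roll": 0},{"dp": [0,0,-35],"roll": 0},{"dp": [0,0,-32],"roll": 0},{"dp": [0,0,-8],"roll": 0},{"dp": [-15,0,0],"roll": 0},{"dp": [-35,0,0],"roll": 0},{"dp": [-35,0,0],"roll": 0},{"dp": [-35,0,0],"roll": 0},{"dp": [-26,0,0],"roll": 0},{"dp": [-10,0,0],"roll": 0},{"dp": [0,0,0],"roll": 0}]}}

```text
t: 24.25
tool_pos: [0.4107, -0.0873, 0.1287]
ee_rot: [0.664, 0.748, -0.0, -0.001]
contact_force: [0.7, -0.3, -3.4]
gripper_width: 0.0265
finger_force: 59.3
```

```bash
python3 - <<'E'
from tilt import *
C,im,d=snap("side","side11"); s=state(); print(s["tool_pos"],s["contact_force"],s["moment"])
P=cloud(C,d); h=cv2.cvtColor(im,cv2.COLOR_RGB2HSV); m=cv2.inRange(h,(40,80,15),(85,255,130))
k,l,st,c=cv2.connectedComponentsWithStats(m); j=1+st[1:,4].argmax(); Q=P[l==j]; print(st[j],cv2.fitLine(Q.astype(np.float32),cv2.DIST_HUBER,0,.01,.01).ravel(),np.percentile(Q,[1,99],axis=0))
E
```

```text
[ 0.41060735 -0.08680312  0.12879769] [-0.0972255  -0.46571161 -3.21060679] [-0.31218107 -0.03178487  0.03608599]
[ 341  225   48   55 1142] [0. 0. 0. 0. 0. 0.] [[nan nan nan]
 [nan nan nan]]
```

Request:
{"api": "send_rows", "payload": {"targets": [{"dp": [0,15,0],"roll": 0},{"dp": [0,35,0],"roll": 0},{"dp": [0,35,0],"roll": 0},{"dp": [0,17,0],"roll": 0},{"dp": [0,0,10],"roll": 0},{"dp": [0,0,10],"roll": 0},{"dp": [0,0,0],"roll": 0},{"dp": [0,0,0],"roll": 0}]}}

```text
t: 25.3
tool_pos: [0.5121, -0.0754, 0.1094]
ee_rot: [0.664, 0.748, -0.0, -0.0]
contact_force: [0.3, -0.0, -3.9]
gripper_width: 0.0266
finger_force: 59.5
```

```bash
python3 - <<'E'
from h import *
C,im,d=snap("wrist","w7"); s=state(); print(s["tool_pos"],s["contact_force"],s["moment"])
_,i2,_=snap("side","side12")
cv2.imwrite("pics/c2.png",np.hstack([cv2.resize(im[:,:,::-1],(400,300)),cv2.resize(i2[180:330,260:460,::-1],(400,300),interpolation=2)]))
T=R.from_quat(s["ee_rot"]).as_matrix(); L=(cloud(C,d)-s["tool_pos"])@T*1000
h=cv2.cvtColor(im,cv2.COLOR_RGB2HSV); m=cv2.inRange(h,(40,60,5),(85,255,130))>0
Q=L[m]; Q=Q[(Q[:,0]>0)&(Q[:,0]<190)&(abs(Q[:,1])<45)&~np.isnan(Q[:,0])]; print("bottle max x",np.percentile(Q[:,0],[98,99.8]),"minz",np.percentile(Q[:,2],1))
for a in(40,70,100,120,140):
    q=Q[abs(Q[:,0]-a)<5]; print(a,len(q), np.percentile(q[:,2],3) if len(q) else None, np.percentile(q[:,1],[2,98]) if len(q) else None)
g=(L[...,2]>-45)&(L[...,2]<40)&(abs(L[...,1])<25)&(L[...,0]>165)&(L[...,0]<240)&~m; Q=L[g]; print("stop",len(Q),np.percentile(Q,[1,50,99],axis=0).round(1) if len(Q) else 0)
E
```

```text
[ 0.51236637 -0.0755396   0.10970493] [ 0.0856384   0.50359773 -3.65039742] [-0.31208568  0.00939072 -0.07042942]
bottle max x [106.61836781 110.14652007] minz -48.752503461546254
40 3675 -28.010192366407466 [-21.60440944  23.30749519]
70 6995 -28.69956727490352 [-24.66251493  26.51842714]
100 8455 -26.29693955909155 [-24.64058545  26.74277893]
120 0 None None
140 0 None None
stop 0 0
```

View pics/c2.png

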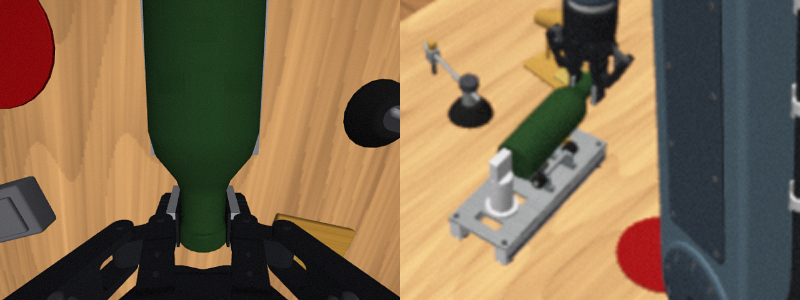

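The bottle hangs level over the rollers with its neck away from the stop, and there is a small gap between its base and the post. In the left half the body's edges are at about x 145–262. Lowering with part of the gap closed.

Request:
{"api": "send_rows", "payload": {"targets": [{"dp": [10,0,0],"roll": 0},{"dp": [0,0,5],"roll": 0},{"dp": [0,0,3],"roll": 0},{"dp": [0,0,2],"roll": 0},{"dp": [0,0,2],"roll": 0},{"dp": [0,0,0],"roll": 0},{"dp": [0,0,0],"roll": 0}]}}

```text
t: 26.28
tool_pos: [0.5114, -0.0657, 0.0976]
ee_rot: [0.664, 0.748, -0.0, 0.0]
contact_force: [-1.0, -1.4, -0.6]
gripper_width: 0.0262
finger_force: 59.6
```

Request:
{"api": "send_rows", "payload": {"targets": [{"dp": [0,0,1.5],"roll": 0},{"dp": [0,0,1],"roll": 0},{"dp": [0,0,0.5],"roll": 0},{"dp": [0,0,0],"roll": 0}]}}

```text
t: 26.78
tool_pos: [0.5115, -0.0656, 0.0947]
ee_rot: [0.664, 0.748, 0.0, 0.0]
contact_force: [-0.9, -3.7, 1.3]
gripper_width: 0.0264
finger_force: 59.7
```

```bash
python3 - <<'E'
from h import *
s=state(); print(s["tool_pos"],s["contact_force"],s["moment"])
for n,box in(("side",(330,230,400,300)),("top",(255,235,375,300))):
    C,im,d=snap(n,n+"13"); P=cloud(C,d); h=cv2.cvtColor(im,cv2.COLOR_RGB2HSV)
    m=cv2.inRange(h,(40,60,5),(85,255,130))>0; x0,y0,x1,y1=box; b=np.zeros_like(m); b[y0:y1,x0:x1]=m[y0:y1,x0:x1]
    o=np.array([.4886,.1279]); ex=np.array([-.119,.993]); ey=np.array([-.993,-.119])
    Q=P[b]; Q=Q[~np.isnan(Q[:,0])]; q=np.c_[(Q[:,:2]-o)@ex*1000+80,(Q[:,:2]-o)@ey*1000,Q[:,2]*1000]
    print(n,len(q),np.percentile(q,[1,50,99],axis=0).round(1).tolist())
    for a in(-30,0,30,50):
        k=abs(q[:,0]-a)<6
        if k.sum(): print(a,np.percentile(q[k],[3,97],axis=0).round(1).tolist())
E
```

```text
[ 0.51151209 -0.0656436   0.09465842] [-0.87252326 -3.73381818  1.27854452] [-0.37329824  0.16920296  0.19574258]
side 485 [[-94.6, -12.5, 89.5], [-30.1, 18.9, 116.9], [28.7, 31.5, 128.3]]
-30 [[-35.8, -10.6, 92.9], [-24.8, 30.6, 126.8]]
0 [[-5.9, 7.1, 96.7], [5.4, 30.4, 125.7]]
30 [[24.4, 27.1, 84.7], [30.7, 31.4, 107.1]]
top 1052 [[-69.9, -26.8, 108.8], [2.6, -2.3, 122.3], [58.8, 24.0, 129.6]]
-30 [[-35.6, -24.7, 112.0], [-24.3, 22.1, 129.6]]
0 [[-5.6, -23.6, 111.2], [5.5, 22.6, 127.7]]
30 [[24.3, -24.2, 112.0], [35.5, 16.5, 126.6]]
50 [[44.5, -24.2, 111.7], [55.3, 17.7, 125.6]]
```

Request:
{"api": "send_rows", "payload": {"targets": [{"dp": [1.5,0,0.3],"roll": 0},{"dp": [1.5,0,0.3],"roll": 0},{"dp": [0,0,0],"roll": 0}]}}

```text
t: 27.25
tool_pos: [0.511, -0.0622, 0.0939]
ee_rot: [0.664, 0.748, 0.0, -0.0]
contact_force: [-0.6, -3.0, 1.3]
gripper_width: 0.0262
finger_force: 59.7
```

Request:
{"api": "send_rows", "payload": {"targets": [{"dp": [1,0,0],"roll": 0},{"dp": [0.5,0,0],"roll": 0},{"dp": [0,0,0],"roll": 0}]}}

```text
t: 27.62
tool_pos: [0.5108, -0.0609, 0.0939]
ee_rot: [0.664, 0.748, 0.0, 0.0]
contact_force: [-0.5, -4.3, 1.2]
gripper_width: 0.0265
finger_force: 59.7
```

```bash
python3 - <<'E'
from h import *
s=state(); print(s["tool_pos"],s["contact_force"],s["moment"])
C,im,d=snap("top","top14"); Cs,i2,_=snap("side","side14")
cv2.imwrite("pics/c3.png",np.hstack([cv2.resize(im[235:310,250:370,::-1],(480,300),interpolation=2)[:,:400],cv2.resize(i2[220:320,270:400,::-1],(400,300),interpolation=2)]))
E
```

```text
[ 0.51084185 -0.0609088   0.09391661] [-0.51975627 -4.30689432  1.18006245] [-0.31116151  0.12861897  0.10153012]
```

View pics/c3.png

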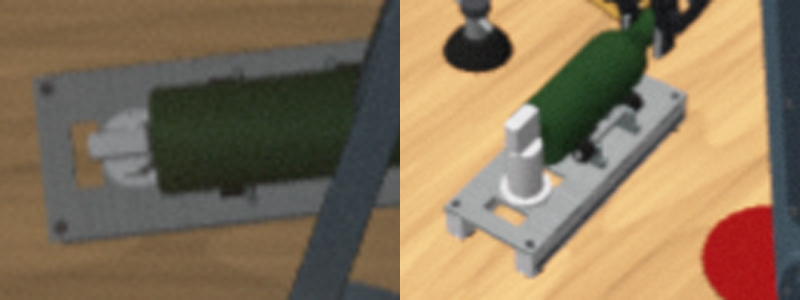

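The base meets the post (top view, joint at about x 150 of the crop) and the bottle lies straight on the rollers. One more small nudge to confirm contact.

Request:
{"api": "send_rows", "payload": {"targets": [{"dp": [0.7,0,0],"roll": 0},{"dp": [0,0,0],"roll": 0}]}}

```text
t: 27.98
tool_pos: [0.5107, -0.0602, 0.0939]
ee_rot: [0.664, 0.748, 0.0, 0.0]
contact_force: [-0.6, -3.9, 1.3]
gripper_width: 0.0264
finger_force: 59.7
```

Request:
{"api": "send_rows", "payload": {"targets": [{"dp": [0.8,0,0],"roll": 0},{"dp": [0.7,0,0],"roll": 0},{"dp": [0,0,0],"roll": 0}]}}

```text
t: 28.35
tool_pos: [0.5106, -0.059, 0.094]
ee_rot: [0.664, 0.748, -0.0, 0.0]
contact_force: [0.1, -5.6, 0.7]
gripper_width: 0.0265
finger_force: 59.7
```

Request:
{"api": "send_rows", "payload": {"targets": [{"dp": [0.8,0,0],"roll": 0},{"dp": [0,0,0],"roll": 0}]}}

```text
t: 28.6
tool_pos: [0.5105, -0.0582, 0.094]
ee_rot: [0.664, 0.748, -0.0, 0.0]
contact_force: [-1.2, -4.8, 0.6]
gripper_width: 0.0265
finger_force: 59.7
```

```bash
python3 - <<'E'
from h import *
snap("top","top15"); snap("side","side15")
o=np.array([.4886,.1279]); ex=np.array([-.119,.993]); ey=np.array([-.993,-.119])
def q(n,f):
    P=cloud(cam(n),np.load(f"pics/{f}.npy")).reshape(-1,3); P=P[~np.isnan(P[:,0])]
    return np.c_[(P[:,:2]-o)@ex*1000+80,(P[:,:2]-o)@ey*1000,P[:,2]*1000]
for f in("top2","top14","top15"):
    a=q("top",f); h=a[(a[:,2]>131)&(a[:,0]>55)&(a[:,0]<105)&(abs(a[:,1])<20)]; c=a[(abs(a[:,2]-46)<4)&(a[:,0]>70)&(a[:,0]<120)&(abs(a[:,1])<12)]
    print(f,len(h),np.percentile(h[:,:2],[2,98],axis=0).round(1).tolist(),h.mean(0).round(2),"collar",np.percentile(c[:,0],98).round(1) if len(c) else None)
    b=a[(a[:,2]>105)&(a[:,2]<128)&(a[:,0]<70)&(a[:,0]>20)&(abs(a[:,1])<22)]; print("  base",np.percentile(b[:,0],[95,99]).round(1) if len(b) else None)
for f in("top2","top14","top15"):
    im=cv2.imread(f"pics/{f}.png"); g=cv2.cvtColor(im,cv2.COLOR_BGR2GRAY)[262:277,268:296]; print(f,g.mean(0).round().astype(int).tolist())
E
```

```text
top2 1398 [[55.9, -19.2], [104.0, 19.2]] [7.9970e+01 2.4000e-01 6.2032e+02] collar None
  base None
top14 98 [[67.4, -7.1], [97.6, 6.1]] [ 82.55  -0.67 137.03] collar 100.5
  base [64.5 66.3]
top15 99 [[69.9, -7.0], [99.8, 6.0]] [ 84.83  -0.56 136.89] collar 120.0
  base [66.3 68.1]
top2 [63, 64, 63, 64, 62, 64, 63, 62, 58, 47, 42, 64, 70, 70, 69, 70, 69, 70, 70, 69, 69, 69, 69, 69, 57, 43, 53, 49]
top14 [97, 101, 103, 104, 112, 115, 114, 114, 120, 126, 127, 129, 131, 132, 132, 133, 130, 127, 109, 72, 52, 48, 49, 48, 49, 48, 49, 48]
top15 [96, 101, 102, 113, 116, 115, 117, 121, 123, 127, 130, 132, 132, 132, 132, 131, 127, 100, 64, 51, 48, 48, 49, 48, 48, 48, 48, 48]
```

The stop has moved 2 mm with the base, so they are in contact and the slot's play is taken up. I'll ease back slightly, then release.

Request:
{"api": "send_rows", "payload": {"targets": [{"dp": [-1,0,0],"roll": 0},{"dp": [-0.5,0,0],"roll": 0},{"dp": [0,0,0],"roll": 0}]}}

```text
t: 29.08
tool_pos: [0.5102, -0.0586, 0.0935]
ee_rot: [0.664, 0.748, 0.0, -0.001]
contact_force: [-0.9, 1.7, 0.3]
gripper_width: 0.0263
finger_force: 59.8
```

Request:
{"api": "send_rows", "payload": {"targets": [{"dp": [0,0,0],"roll": 0},{"dp": [0,0,0],"roll": 0},{"dp": [0,0,0],"roll": 0},{"dp": [0,0,0],"roll": 0}], "hand": 0.6}}

```text
t: 29.58
tool_pos: [0.5106, -0.0596, 0.0939]
ee_rot: [0.664, 0.748, -0.0, 0.0]
contact_force: [-0.1, 0.1, 0.6]
gripper_width: 0.0513
finger_force: 0.0
```

```bash
cat > chk.py <<'E'
from h import *
import sys
s=state(); print(s["t"],s["tool_pos"],s["contact_force"],s["gripper_width"])
snap("top","top"+sys.argv[1]); snap("side","side"+sys.argv[1])
o=np.array([.4886,.1279]); ex=np.array([-.119,.993]); ey=np.array([-.993,-.119])
P=cloud(cam("top"),np.load(f"pics/top{sys.argv[1]}.npy")).reshape(-1,3); P=P[~np.isnan(P[:,0])]
a=np.c_[(P[:,:2]-o)@ex*1000+80,(P[:,:2]-o)@ey*1000,P[:,2]*1000]
h=a[(a[:,2]>131)&(a[:,2]<145)&(a[:,0]>60)&(a[:,0]<105)&(abs(a[:,1])<20)]
if len(h): print("head",np.percentile(h[:,:2],[2,98],axis=0).round(1).tolist(),h.mean(0).round(2),cv2.minAreaRect(h[:,:2].astype(np.float32)))
b=a[(a[:,2]>105)&(a[:,2]<132)&(a[:,0]<75)&(a[:,0]>20)&(abs(a[:,1])<22)]
if len(b): print("base",np.percentile(b[:,0],[95,99]).round(1))
for x in(-40,0,40):
    k=a[(abs(a[:,0]-x)<6)&(abs(a[:,1])<35)&(a[:,2]>105)&(a[:,2]<140)]
    if len(k): print(x,"top z",np.percentile(k[:,2],90).round(1),"y",np.percentile(k[:,1],[3,97]).round(1))
E
python3 chk.py 16
```

```text
29.575 [ 0.51064117 -0.05960277  0.093911  ] [-0.13718365  0.14612124  0.58296229] 0.05126509912816603
head [[67.6, -7.3], [97.7, 6.2]] [ 82.48  -0.62 136.62] ((82.62519836425781, -0.7370715141296387), (13.883891105651855, 31.06413459777832), 89.8526611328125)
base [65.  67.4]
-40 top z 125.1 y [-28.2   8.5]
0 top z 125.1 y [-27.4  25.8]
40 top z 125.3 y [-26.5  24.7]
```

Request:
{"api": "send_rows", "payload": {"targets": [{"dp": [0,0,-5],"roll": 0},{"dp": [0,0,-15],"roll": 0},{"dp": [0,0,-30],"roll": 0},{"dp": [0,0,-50],"roll": 0},{"dp": [0,0,-50],"roll": 0},{"dp": [-40,0,-20],"roll": 0},{"dp": [-40,0,0],"roll": 0},{"dp": [-30,0,0],"roll": 0},{"dp": [0,0,0],"roll": 0}]}}

```text
t: 30.8
tool_pos: [0.5238, -0.1706, 0.265]
ee_rot: [0.665, 0.747, 0.0, 0.001]
contact_force: [0.7, 0.1, -0.0]
gripper_width: 0.0511
finger_force: 0.0
```

```bash
python3 chk.py 17; python3 - <<'E'
from h import *
C,im,d=snap("wrist","w17"); i2=cv2.imread("pics/side17.png")
cv2.imwrite("pics/c4.png",np.hstack([cv2.resize(im[:,:,::-1],(400,300)),cv2.resize(i2[210:330,250:410],(400,300),interpolation=2)]))
E
```

```text
30.8 [ 0.52376747 -0.17062873  0.2650486 ] [ 0.71173818  0.06343703 -0.01913579] 0.05106898649870766
head [[67.5, -7.2], [97.6, 6.1]] [ 82.47  -0.61 136.69] ((82.77478790283203, -0.6688981056213379), (31.170839309692383, 13.948163986206055), 0.18724919855594635)
base [64.6 66.6]
-40 top z 125.7 y [-27.4  24.7]
0 top z 124.6 y [-27.4  24.8]
40 top z 125.5 y [-27.1  24.7]
```

View pics/c4.png

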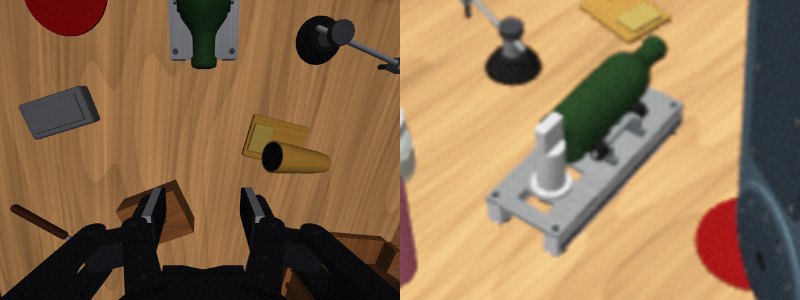

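The bottle lies level on the rollers with its base at the post and its neck away from it. The stop is upright and turned along the plate, and the gripper is clear. Handing in.

```bash
python3 -c "
from rig import ticket
print(ticket.hand_in())"
```

```text
the job is handed in; nothing more can be done
None
```

I handed the job in at about 31 s: the stop is in the middle slot and turned a quarter turn, and the green bottle lies level on the rollers, base against the post and neck pointing away. I did not tug the stop to test the lock, and the hand-in returned no verdict.

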